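Seat the grinding jar on the laboratory mill and latch it

TASK

Lift the grinding jar by its handle and lower it gently onto the mill's drive unit so that the two brass pegs come up through the holes in its foot plate and the plate lies flat on the deck. Then swing the red-knobbed latch fully round so that its claw holds the plate down, and leave the small amber jar, crucible, mortar and scoop where they are.

Things in the scene. Friction and masses are not known exactly. Their poses are not given: they have to be found in the camera images.
- grinding_jar: Closed steel grinding jar, one rigid piece, 0.5 to 0.9 kg, standing upright. Origin: centre of the underside of its foot plate; z up; y along the plate's long side and the handle. Plate 120 (x) x 170 (y) x 10 mm with two 16 mm through holes at x = 0, y = +66 and -66 mm. Steel drum of 72 mm diameter at 10 to 75 mm height, blue lid of 80 mm at 75 to 85 mm. A half turn about z makes no difference.
- jar_handle (a point): Centre of the jar's black bar handle, 118 mm above the underside of the foot plate, on the jar's axis. The bar runs along the jar's y: 80 mm long, 22 mm wide (x), 22 mm tall (107 to 129 mm above the plate's underside). 22 mm of free air under it down to the lid, except at two thin posts 31 mm either side of the middle.
- mill_base: The mill's drive unit, fixed: a beige box with a dark steel top (the deck). Origin: on the table under the deck centre, z up. It spans -108 to +82 mm in x, -95 to +95 mm in y, and is 70 mm high. Two brass pegs stand on the deck at x = 0, y = +66 and -66 mm: 12 mm diameter, 22 mm tall, the top 8 mm tapering to 5 mm.
- deck (a point): Centre of the deck, midway between the pegs, on its surface, 70 mm above the table; axes as mill_base. A seated jar has its foot plate flat on the deck, its axis over this point and its y along this y, either way round.
- latch_pivot (a point): Upright pivot axis of the latch, at x = -88, y = +30 mm of mill_base, 87 mm above the table; axes as mill_base. The latch is a flat steel bell crank 13 to 21 mm above the deck (3 mm over a seated plate): a 60 mm lever with the knob at its end, and a 45 mm claw 90 degrees counter-clockwise from the lever, seen from above.
- latch_knob (a point): The latch's red upright knob: a post of 18 mm diameter, 21 to 65 mm above the deck, 60 mm from the pivot axis; this point is on its axis 43 mm above the deck (113 mm above the table). Latch open (joint 0): it lies from the pivot towards -x of mill_base; closed (1.571): from the pivot towards -y of mill_base.
- latch (a joint): Angle of the latch, rad, 0 = open (claw clear of the deck's middle), 1.571 (a quarter turn) = closed, the claw square over the seated foot plate; it may overrun to a rigid stop at 1.72. Grows counter-clockwise seen from above. It stays where it is left; light friction, about 1 to 2 N at the knob. At the start it is between 0 and 0.3.
- vial: Bystander: small amber jar, 36 mm diameter, 70 mm tall, origin at the centre of its underside. It stands between the mill and the jar.
- crucible: Bystander: white ceramic crucible, 48 mm diameter, 35 mm tall, origin at the centre of its underside.
- mortar: Bystander: white ceramic mortar bowl, 110 mm diameter, 55 mm tall, origin at the centre of its underside.
- scoop: Bystander: steel scoop lying flat, 180 mm long along its x.

How it is judged:
By the outcome, as a careful person would: the job done as asked, in the order asked, and still so for the second after the job is handed in, with the robot touching nothing.
It also fails if it takes over 56 s, if anything falls off the work surface, if the arm or the gripper's body presses on something with over 40 N, if the wrist force passes 120 N, or if a joint passes its speed limit or range.

ROBOT

A 7-joint arm with a two-finger parallel gripper is mounted at the origin on the work surface. World frame = base frame: x ahead of the robot, y to its left, z up, the work surface at z = 0. Lengths are in m, angles in rad, forces in N, time in s.
With the tool pointing down it reaches from about 0.425 to 0.925 m from the base axis. Payload 6.8 kg.
Tool frame: the origin (TCP) lies on the mounting face of the last link; the fingertips stand 173 mm ahead of it and the grasp point (between the pads) lies 155 mm ahead of it; z points along the fingers, y is the direction in which the jaws open and shut (so a half turn about z gives the same grasp; the last joint's range is limited). The gripper opens to 85 mm and grips with 20 to 120 N. Pads are 22 mm wide; open, the fingers measure 114 mm over their backs; the gripper's body (76 mm by 85 mm) begins 54 mm behind the grasp point. The pads swing forward as they close: fully open they stand 13 mm farther back than shut.
Start: joints at [1.213, 0.477, 0.022, 1.555, -0.011, 1.109, -0.083], TCP at [0.167, -0.654, 0.405] pointing down, gripper open.
Joint ranges: [-2.96, 2.96], [-0.34, 2.1], [-1.41, 1.46], [0.24, 2.44], [-1.37, 4.51], [0.17, 1.92], [-2.96, 2.96]. Speed limits (rad/s): [2.39, 2.39, 3.14, 3.14, 3.14, 3.14, 3.14].

INTERFACE

Orientations are given as a 3x3 rotation matrix whose columns are the frame's x, y, z axes.
In Python, from cell import sensors, camera, bot, find_in, spot_point gives the robot as it stands. The module is installed in compiled form; this text tells all that it offers.
- The arm moves only by the tool jog_arm, never from a script. Its argument "increments" is a list of rows, each an object with "delta_pos": the shift along the tool's x, y, z in cm, a list of three; "rotation": the turn, a rotation vector about the tool's x, y, z in rad, a list of three; "jaw": the gripper command: -1 is fully open, 1 is shut, values between are in proportion. In form: [{"delta_pos": [tx, ty, tz], "rotation": [rx, ry, rz], "jaw": jaw}, ...]. A call has 1 to 10 rows; each row shifts and turns the commanded pose from where the row before left it, along the tool's axes as they then stand; what a row does not reach is not made up. A row lasts 1/12 s, in which the tool goes at most 41.7 mm and 7.16 degrees, less where a joint would pass 70% of its speed; a pose out of reach is approached as far as the arm can. A call with a gripper value outside its range is refused whole. The fingers move at their own pace and stop on an object; "squeeze" is the grip in N (left out, the last holds). Time passes only in rows, so rows that do not move let the fingers close. It gives the time, the measured TCP pose, the force and the opening at its end, in the units of the state.
- sensors.get_state(): the state, without advancing time (a new reading comes with each control period).
- camera(name): name is "scene" or "side" or "wrist"; returns a dict with "image" (420x560x3 uint8, blue, green, red), "intrinsics" (3x3 intrinsics, pixels), "k1" (the pictures are not rectified: a ray, as slopes to the right and down, at radius r is drawn at 1 + k1 r^2 times it, then the intrinsics apply), "cam_to_world" (4x4, takes a point from camera to world coordinates); the wrist camera has in their place "T_tool_cam" (4x4, takes a point from camera to tool coordinates, whose origin is the TCP and whose axes are the flange's). Camera axes: x right, y up, looking along -z (the intrinsics and any distortion apply to the point x, -y, -z); pixel columns grow to the right and rows downward; lengths in m; the calibration is good to about 2 mm. A picture is of the moment at which its call begins: read the wrist's pose just before it. There is no depth.
- bot.close_job(): hands the job in, once; it reports no verdict.
Trained networks look in a picture, given as the dict that the camera call returned (one of the last four; its "shot" number tells which), for a name from the list of things; names that differ only in an ending like _2 or _b are one class to them, and where a whole thing is asked for, a point or a joint stands for the part that bears it (a point fixed in the world has none). Each returns a list of dicts, best first, with "score" (0 to 1); they miss things now and then, are a little off and sometimes report something else, mostly with a low value. They report only what shows in the picture. A call takes as long as a camera call.
- find_in(picture, label): "position" ([x, y, z] in m, in the coordinates of the camera as it stood for that picture, good to about 4 mm: the middle of the surface that is visible of it).
- spot_point(picture, label): "position" ([x, y, z] in m, in the coordinates of the camera as it stood for that picture, good to about 4 mm: a listed point, or the origin of a listed thing).
The state is a dict: "clock": time; "joint_positions": joint angles; "joint_vel": joint speeds; "joint_efforts": joint torques, N m; "eef_pos": TCP position; "tcp_rot": TCP orientation; "ft_force": force on the tool from outside, world axes, zero at the start; "wrist_torque": the same for the moment, N m; "gripper_width": finger opening in m.
Only numpy, scipy, OpenCV 4.12 (cv2) and the standard library are available. Lean on these libraries where they do the work, as an engineer would, in place of code of your own. Each camera call takes 0.05 s, during which the arm holds its last target. There are 200 camera calls.

## Working session

There is one attempt and no reset: what is moved stays moved. The work goes in short steps, Python scripts to look and compute and a tool call to move; the robot and the scene stay as the last step left them, time stands still between calls to the robot, and variables do not carry over. Pictures are saved under pics/ and viewed, about 8 in all and at most 12, crops included, and the job is handed in when it is done.

Besides the shell and the picture viewer there is one more tool, called by a JSON object that holds its "op" and its "data". jog_arm: Moves the arm, as the interface text tells. Its arguments: {"type":"object","properties":{"increments":{"type":"array"},"squeeze":{"type":"number"}},"required":["increments"]}

```bash
mkdir -p pics
cat > h.py <<'E'
import numpy as np, cv2
from cell import sensors, camera, bot, find_in, spot_point
def T(pic, st):
    if "cam_to_world" in pic: return np.array(pic["cam_to_world"])
    M=np.eye(4); M[:3,:3]=st["tcp_rot"]; M[:3,3]=st["eef_pos"]; return M@np.array(pic["T_tool_cam"])
def look(cam, points=(), things=(), save=None):
    st=sensors.get_state(); p=camera(cam); M=T(p,st)
    for f,ls in ((spot_point,points),(find_in,things)):
        for l in ls:
            for d in f(p,l)[:2]:
                w=M@np.r_[d["position"],1]
                print(cam,f.__name__,l,round(d["score"],2),np.round(w[:3],4))
    if save: cv2.imwrite("pics/"+save,p["image"])
    return p,M
def ray(p,M,u,v):
    K=np.array(p["intrinsics"]); q=cv2.undistortPoints(np.array([[[u,v]]],float),K,np.array([p["k1"],0,0,0]))[0,0]
    return M[:3,3], M[:3,:3]@np.array([q[0],-q[1],-1])
def atz(p,M,u,v,z):
    o,d=ray(p,M,u,v); return o+d*(z-o[2])/d[2]
def proj(p,M,w):
    c=np.linalg.inv(M)@np.r_[w,1]; s=np.array([c[0],-c[1]])/-c[2]; s=s*(1+p["k1"]*(s@s)); K=np.array(p["intrinsics"]); return K[:2,:2]@s+K[:2,2]
E
python3 - <<'E'
from h import *
s=sensors.get_state(); print({k:np.round(v,3).tolist() for k,v in s.items()})
P=["grinding_jar","jar_handle","mill_base","deck","latch_pivot","latch_knob","vial","crucible","mortar","scoop"]
for c in("scene","side"): look(c,P,save=c+"0.png")
a,b=[cv2.imread(f"pics/{c}0.png") for c in("scene","side")]
E
```

```text
{'clock': 0.0, 'joint_positions': [1.213, 0.478, 0.022, 1.556, -0.012, 1.109, -0.083], 'joint_vel': [0.002, -0.0, 0.001, -0.0, 0.0, 0.001, -0.0], 'joint_efforts': [-0.001, -59.645, 1.608, -28.12, 0.012, 0.01, -0.0], 'eef_pos': [0.167, -0.654, 0.404], 'tcp_rot': [[0.969, 0.247, -0.001], [0.247, -0.969, 0.002], [-0.0, -0.002, -1.0]], 'ft_force': [0.31, 0.015, -0.469], 'wrist_torque': [0.023, 0.006, 0.019], 'gripper_width': 0.086}
scene call grinding_jar 0.76 [ 0.6042  0.181  -0.0017]
scene call jar_handle 0.73 [0.608  0.182  0.1183]
scene call mill_base 0.59 [ 0.6554 -0.1915 -0.001 ]
scene call mill_base 0.37 [ 0.6219  0.515  -0.    ]
scene call deck 0.89 [ 0.6524 -0.1932  0.0732]
scene call latch_pivot 0.7 [ 0.5657 -0.1555  0.0898]
scene call latch_knob 0.79 [ 0.5092 -0.1655  0.1111]
scene call latch_knob 0.63 [0.6079 0.1793 0.1179]
scene call vial 0.5 [ 6.572e-01 -3.000e-04 -2.700e-03]
scene call crucible 0.64 [ 0.4599 -0.0023 -0.0005]
scene call mortar 0.79 [ 0.6204  0.5131 -0.003 ]
scene call scoop 0.67 [ 0.5806 -0.4983  0.0006]
side call grinding_jar 0.83 [ 0.6073  0.1786 -0.0045]
side call jar_handle 0.63 [0.6023 0.179  0.1163]
side call mill_base 0.79 [ 6.545e-01 -1.939e-01 -3.000e-04]
side call deck 0.92 [ 0.6539 -0.1912  0.067 ]
side call latch_pivot 0.68 [ 0.5735 -0.1576  0.0841]
side call latch_pivot 0.31 [ 6.568e-01  1.400e-03 -1.000e-04]
side call latch_knob 0.47 [ 0.5118 -0.169   0.1089]
side call vial 0.64 [ 0.6591 -0.0008 -0.0049]
side call crucible 0.62 [ 0.4587  0.0016 -0.0013]
side call crucible 0.2 [ 0.5823 -0.4988  0.0027]
side call mortar 0.88 [0.6218 0.5183 0.0007]
side call scoop 0.47 [ 0.5776 -0.5001 -0.0012]
side call scoop 0.4 [ 0.461  -0.0021 -0.0007]
```

View pics/scene0.png

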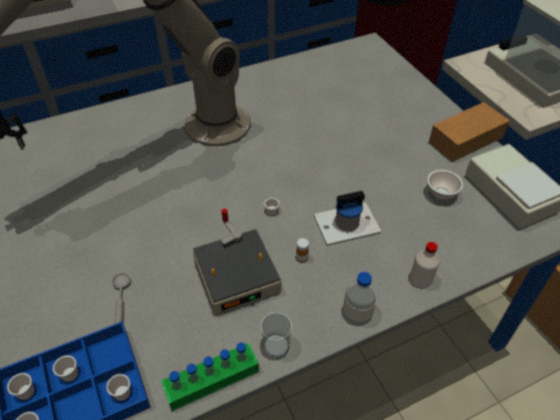

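View pics/side0.png

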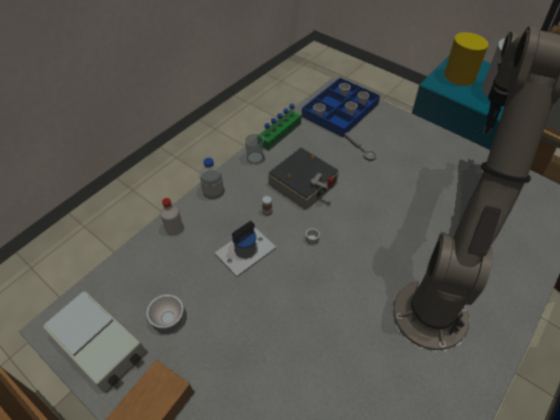

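```bash
cat >> h.py <<'E'
from scipy.spatial.transform import Rotation as Ro
def plan(pos, yaw_deg, step=0.035, deg=6.0, tilt_fix=True):
    """total shift per row; prints per-row tool deltas (cm) to a world pose pointing down"""
    st=sensors.get_state(); R=np.array(st["tcp_rot"]); p=np.array(st["eef_pos"]); y=np.radians(yaw_deg)
    G=np.array([[np.cos(y),np.sin(y),0],[np.sin(y),-np.cos(y),0],[0,0,-1.]])
    rv=Ro.from_matrix(R.T@G).as_rotvec(); d=np.array(pos)-p
    n=int(max(np.ceil(np.linalg.norm(d)/step),np.ceil(np.degrees(np.linalg.norm(rv))/deg),1))
    r=np.round(rv/n,4); print("n",n,"dist",np.round(np.linalg.norm(d),4),"rot/row",r.tolist())
    for i in range(n):
        t=R.T@d/n*100; print(np.round(t,2).tolist()); R=R@Ro.from_rotvec(r).as_matrix()
def yaw(): 
    R=np.array(sensors.get_state()["tcp_rot"]); return np.degrees(np.arctan2(R[1,0],R[0,0]))
E
python3 - <<'E'
from h import *
p=camera("wrist"); print(np.round(p["T_tool_cam"],3).tolist(), p["intrinsics"],p["k1"])
plan([0.60,-0.19,0.45],88,step=.038)
E
```

```text
[[-0.0, 0.962, 0.271, 0.07], [1.0, 0.0, 0.0, 0.0], [0.0, 0.271, -0.962, 0.03], [0.0, 0.0, 0.0, 1.0]] [[366.59594841   0.         278.36559887]
 [  0.         366.59594841 205.76999967]
 [  0.           0.           1.        ]] -0.08024255459129517
n 17 dist 0.6364 rot/row [0.0, -0.0, -0.0757]
[3.14, -2.02, -0.27]
[3.29, -1.77, -0.27]
[3.41, -1.52, -0.27]
[3.52, -1.26, -0.27]
[3.6, -0.99, -0.27]
[3.67, -0.71, -0.27]
[3.71, -0.43, -0.27]
[3.73, -0.15, -0.27]
[3.73, 0.13, -0.27]
[3.71, 0.41, -0.27]
[3.67, 0.69, -0.27]
[3.61, 0.97, -0.27]
[3.52, 1.24, -0.27]
[3.42, 1.5, -0.27]
[3.3, 1.76, -0.27]
[3.15, 2.0, -0.27]
[2.99, 2.23, -0.27]
```

{"op": "jog_arm", "data": {"increments": [{"delta_pos": [3.14, -2.02, -0.27], "rotation": [0, 0, -0.0757], "jaw": -1}, {"delta_pos": [3.29, -1.77, -0.27], "rotation": [0, 0, -0.0757], "jaw": -1}, {"delta_pos": [3.41, -1.52, -0.27], "rotation": [0, 0, -0.0757], "jaw": -1}, {"delta_pos": [3.52, -1.26, -0.27], "rotation": [0, 0, -0.0757], "jaw": -1}, {"delta_pos": [3.6, -0.99, -0.27], "rotation": [0, 0, -0.0757], "jaw": -1}, {"delta_pos": [3.67, -0.71, -0.27], "rotation": [0, 0, -0.0757], "jaw": -1}, {"delta_pos": [3.71, -0.43, -0.27], "rotation": [0, 0, -0.0757], "jaw": -1}, {"delta_pos": [3.73, -0.15, -0.27], "rotation": [0, 0, -0.0757], "jaw": -1}, {"delta_pos": [3.73, 0.13, -0.27], "rotation": [0, 0, -0.0757], "jaw": -1}, {"delta_pos": [3.71, 0.41, -0.27], "rotation": [0, 0, -0.0757], "jaw": -1}]}}

```text
clock: 1.98
eef_pos: [0.4225, -0.3795, 0.4322]
tcp_rot: [[0.532, 0.847, 0.0], [0.847, -0.532, -0.001], [-0.0, 0.001, -1.0]]
ft_force: [-1.2, -0.9, -0.4]
gripper_width: 0.0854
```

{"op": "jog_arm", "data": {"increments": [{"delta_pos": [3.67, 0.69, -0.27], "rotation": [0, 0, -0.0757], "jaw": -1}, {"delta_pos": [3.61, 0.97, -0.27], "rotation": [0, 0, -0.0757], "jaw": -1}, {"delta_pos": [3.52, 1.24, -0.27], "rotation": [0, 0, -0.0757], "jaw": -1}, {"delta_pos": [3.42, 1.5, -0.27], "rotation": [0, 0, -0.0757], "jaw": -1}, {"delta_pos": [3.3, 1.76, -0.27], "rotation": [0, 0, -0.0757], "jaw": -1}, {"delta_pos": [3.15, 2.0, -0.27], "rotation": [0, 0, -0.0757], "jaw": -1}, {"delta_pos": [2.99, 2.23, -0.27], "rotation": [0, 0, -0.0757], "jaw": -1}, {"delta_pos": [0, 0, 0], "rotation": [0, 0, 0], "jaw": -1}, {"delta_pos": [0, 0, 0], "rotation": [0, 0, 0], "jaw": -1}]}}

```text
clock: 2.73
eef_pos: [0.6012, -0.1871, 0.4507]
tcp_rot: [[0.029, 1.0, 0.001], [1.0, -0.029, 0.001], [0.001, 0.001, -1.0]]
ft_force: [-0.9, -0.7, -0.1]
gripper_width: 0.0851
```

Run:
```python
from h import *
look("wrist",["deck","mill_base","latch_pivot","latch_knob","vial"],save="w1.png")
plan([0.59,0.18,0.42],95,step=.038)
```

```text
wrist call deck 0.83 [ 0.6544 -0.1973  0.0714]
wrist call mill_base 0.84 [ 0.6555 -0.1946 -0.0035]
wrist call latch_pivot 0.74 [ 0.5688 -0.1555  0.0879]
wrist call latch_knob 0.57 [ 0.5134 -0.1649  0.1171]
n 10 dist 0.3727 rot/row [-0.0, 0.0001, -0.0124]
[3.71, -0.23, 0.3]
[3.71, -0.18, 0.3]
[3.71, -0.14, 0.3]
[3.71, -0.09, 0.3]
[3.71, -0.04, 0.3]
[3.71, 0.0, 0.31]
[3.71, 0.05, 0.31]
[3.71, 0.09, 0.31]
[3.71, 0.14, 0.31]
[3.71, 0.19, 0.31]
```

View pics/w1.png

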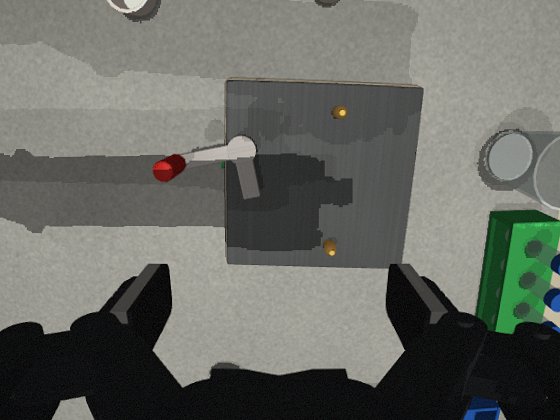

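Run:
```python
from h import *
p,M=look("wrist",["deck","latch_knob"])
g=[atz(p,M,342,113,.092),atz(p,M,332,252,.092)]
d=g[0]-g[1];print("pegs",np.round(g,4),"sep",np.linalg.norm(d),"mid",(g[0]+g[1])/2,"yaw",np.degrees(np.arctan2(-d[0],d[1])))
c=np.array([atz(p,M,*q,.07) for q in((228,79),(422,88),(402,267),(228,263))]);print(np.round(c,4))
for i in range(4): e=c[(i+1)%4]-c[i];print(np.linalg.norm(e),np.degrees(np.arctan2(e[1],e[0])))
m=c.mean(0); print("centre",m)
```

```text
wrist call deck 0.86 [ 0.6532 -0.1957  0.0709]
wrist call latch_knob 0.66 [ 0.5078 -0.1664  0.1171]
pegs [[ 0.658  -0.1331  0.092 ]
 [ 0.6494 -0.2638  0.092 ]] sep 0.13104435011501625 mid [ 0.65368963 -0.19845995  0.092     ] yaw -3.747525149737772
[[ 0.5573 -0.0995  0.07  ]
 [ 0.7365 -0.1128  0.07  ]
 [ 0.727  -0.2936  0.07  ]
 [ 0.5441 -0.2817  0.07  ]]
0.17971845884218884 -4.269529829647071
0.18099747926849188 -93.0371184596168
0.1832275719560726 176.29048710105124
0.18274689519570433 85.85353796912942
centre [ 0.64123872 -0.19690383  0.07      ]
```

{"op": "jog_arm", "data": {"increments": [{"delta_pos": [3.71, -0.23, 0.3], "rotation": [0, 0, -0.0124], "jaw": -1}, {"delta_pos": [3.71, -0.18, 0.3], "rotation": [0, 0, -0.0124], "jaw": -1}, {"delta_pos": [3.71, -0.14, 0.3], "rotation": [0, 0, -0.0124], "jaw": -1}, {"delta_pos": [3.71, -0.09, 0.3], "rotation": [0, 0, -0.0124], "jaw": -1}, {"delta_pos": [3.71, -0.04, 0.3], "rotation": [0, 0, -0.0124], "jaw": -1}, {"delta_pos": [3.71, 0, 0.31], "rotation": [0, 0, -0.0124], "jaw": -1}, {"delta_pos": [3.71, 0.05, 0.31], "rotation": [0, 0, -0.0124], "jaw": -1}, {"delta_pos": [3.71, 0.09, 0.31], "rotation": [0, 0, -0.0124], "jaw": -1}, {"delta_pos": [3.71, 0.14, 0.31], "rotation": [0, 0, -0.0124], "jaw": -1}, {"delta_pos": [3.71, 0.19, 0.31], "rotation": [0, 0, -0.0124], "jaw": -1}]}}

```text
clock: 4.02
eef_pos: [0.5895, 0.1826, 0.4202]
tcp_rot: [[-0.09, 0.996, 0.001], [0.996, 0.09, -0.0], [-0.0, 0.001, -1.0]]
ft_force: [0.7, 0.2, -0.1]
gripper_width: 0.0852
```

{"op": "jog_arm", "data": {"increments": [{"delta_pos": [0, 0, 0], "rotation": [0, 0, 0], "jaw": -1}, {"delta_pos": [0, 0, 0], "rotation": [0, 0, 0], "jaw": -1}]}}

```text
clock: 4.18
eef_pos: [0.5889, 0.1841, 0.42]
tcp_rot: [[-0.095, 0.996, -0.0], [0.996, 0.095, 0.001], [0.001, -0.0, -1.0]]
ft_force: [-0.2, -0.7, -0.8]
gripper_width: 0.0858
```

Run:
```python
from h import *
look("wrist",["grinding_jar","jar_handle","vial"],save="w2.png")
```

```text
wrist call grinding_jar 0.63 [ 6.103e-01  1.791e-01 -1.000e-04]
wrist call jar_handle 0.9 [0.6051 0.1791 0.1188]
wrist call vial 0.91 [ 0.6584  0.0032 -0.0032]
```

View pics/w2.png

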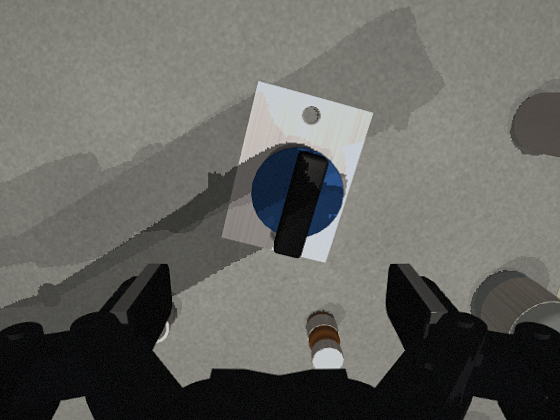

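Run:
```python
from h import *
p,M=look("wrist",["jar_handle"])
c=np.array([atz(p,M,*q,.01) for q in((258,82),(372,113),(326,262),(222,238))])
for i in range(4): e=c[(i+1)%4]-c[i];print(np.linalg.norm(e),np.degrees(np.arctan2(e[1],e[0])))
print("centre",c.mean(0),"hole",atz(p,M,311,115,.005))
for t in((313,160),(288,250)): print(atz(p,M,*t,.129))
```

```text
wrist call jar_handle 0.84 [0.6054 0.182  0.1182]
0.11907688306464279 -9.479752103550268
0.1691100466827562 -99.14535167706704
0.11985870212098489 170.9899319785174
0.1700898298442138 80.59071632599263
centre [0.60860863 0.17252333 0.01      ] hole [0.61983305 0.23849539 0.005     ]
[0.6135658  0.21029528 0.129     ]
[0.60222642 0.13968732 0.129     ]
```

Run:
```python
from h import *
plan([0.6075,0.1765,0.32],80.7,step=.025)
```

```text
n 5 dist 0.1017 rot/row [0.0001, 0.0001, 0.0499]
[-0.09, 0.34, 2.0]
[-0.07, 0.34, 2.0]
[-0.06, 0.35, 2.0]
[-0.04, 0.35, 2.0]
[-0.02, 0.35, 2.0]
```

{"op": "jog_arm", "data": {"increments": [{"delta_pos": [-0.09, 0.34, 2.0], "rotation": [0, 0, 0.05], "jaw": -1}, {"delta_pos": [-0.07, 0.34, 2.0], "rotation": [0, 0, 0.05], "jaw": -1}, {"delta_pos": [-0.06, 0.35, 2.0], "rotation": [0, 0, 0.05], "jaw": -1}, {"delta_pos": [-0.04, 0.35, 2.0], "rotation": [0, 0, 0.05], "jaw": -1}, {"delta_pos": [-0.02, 0.35, 2.0], "rotation": [0, 0, 0.05], "jaw": -1}, {"delta_pos": [0, 0, 0], "rotation": [0, 0, 0], "jaw": -1}, {"delta_pos": [0, 0, 0], "rotation": [0, 0, 0], "jaw": -1}]}}

```text
clock: 5.07
eef_pos: [0.6071, 0.1773, 0.3195]
tcp_rot: [[0.159, 0.987, -0.002], [0.987, -0.159, -0.001], [-0.001, -0.002, -1.0]]
ft_force: [-0.2, 0.1, 0.2]
gripper_width: 0.0852
```

Run:
```python
from h import *
print(sensors.get_state()["eef_pos"],yaw())
look("wrist",["jar_handle","grinding_jar"],save="w3.png")
```

```text
[0.6070572  0.17732641 0.31948034] 80.83302313689416
wrist call jar_handle 0.65 [0.6038 0.1811 0.1186]
wrist call grinding_jar 0.63 [0.6088 0.1829 0.0014]
```

View pics/w3.png

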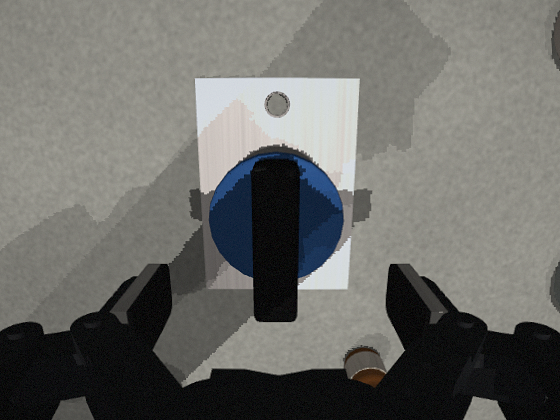

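Run:
```python
from h import *
p,M=look("wrist")
f=[atz(p,M,276,160,.129),atz(p,M,276,321,.129)];print(np.round(f,4),np.linalg.norm(f[0]-f[1]),(f[0]+f[1])/2)
h=atz(p,M,277,104,.005);u=np.array([.159,.987,0]);print("hole->centre",h-.066*u)
e=[atz(p,M,277,78,.01),atz(p,M,277,289,.01)];print("plate",np.linalg.norm(e[0]-e[1]),(e[0]+e[1])/2)
print("grasp px",proj(p,M,[.6071,.1773,.129]))
plan([0.608,0.177,0.271],80.7,step=.012)
```

```text
[[0.6149 0.2223 0.129 ]
 [0.6017 0.141  0.129 ]] 0.08239946631158923 [0.60827937 0.18167866 0.129     ]
hole->centre [0.60852843 0.18099395 0.005     ]
plate 0.17156632811972733 [0.60830726 0.17987718 0.01      ]
grasp px [275.03149765 254.8036079 ]
n 5 dist 0.0508 rot/row [0.0004, -0.0002, 0.0006]
[-0.03, 0.01, 1.02]
[-0.03, 0.01, 1.02]
[-0.03, 0.01, 1.02]
[-0.03, 0.01, 1.02]
[-0.03, 0.02, 1.02]
```

{"op": "jog_arm", "data": {"increments": [{"delta_pos": [0.08, 0.01, 1.0], "rotation": [0, 0, 0], "jaw": -1}, {"delta_pos": [0.08, 0.01, 1.0], "rotation": [0, 0, 0], "jaw": -1}, {"delta_pos": [0.08, 0, 1.0], "rotation": [0, 0, 0], "jaw": -1}, {"delta_pos": [0.08, 0, 1.0], "rotation": [0, 0, 0], "jaw": -1}, {"delta_pos": [0, 0, 0.85], "rotation": [0, 0, 0], "jaw": -1}, {"delta_pos": [0, 0, 0], "rotation": [0, 0, 0], "jaw": -1}, {"delta_pos": [0, 0, 0], "rotation": [0, 0, 0], "jaw": 0}, {"delta_pos": [0, 0, 0], "rotation": [0, 0, 0], "jaw": 0}, {"delta_pos": [0, 0, 0], "rotation": [0, 0, 0], "jaw": 0}], "squeeze": 60}}

```text
clock: 6.02
eef_pos: [0.608, 0.1816, 0.2721]
tcp_rot: [[0.159, 0.987, 0.001], [0.987, -0.159, 0.0], [0.0, 0.001, -1.0]]
ft_force: [1.1, 0.1, -0.7]
gripper_width: 0.0516
```

{"op": "jog_arm", "data": {"increments": [{"delta_pos": [0, 0, 0], "rotation": [0, 0, 0], "jaw": 1}, {"delta_pos": [0, 0, 0], "rotation": [0, 0, 0], "jaw": 1}, {"delta_pos": [0, 0, 0], "rotation": [0, 0, 0], "jaw": 1}, {"delta_pos": [0, 0, 0], "rotation": [0, 0, 0], "jaw": 1}, {"delta_pos": [0, 0, 0], "rotation": [0, 0, 0], "jaw": 1}], "squeeze": 60}}

```text
clock: 6.43
eef_pos: [0.6075, 0.1816, 0.2719]
tcp_rot: [[0.159, 0.987, -0.0], [0.987, -0.159, -0.0], [-0.0, -0.0, -1.0]]
ft_force: [-2.9, 0.1, 3.2]
gripper_width: 0.0212
```

{"op": "jog_arm", "data": {"increments": [{"delta_pos": [0, 0, -0.5], "rotation": [0, 0, 0], "jaw": 1}, {"delta_pos": [0, 0, -1.0], "rotation": [0, 0, 0], "jaw": 1}, {"delta_pos": [0, 0, -2.0], "rotation": [0, 0, 0], "jaw": 1}, {"delta_pos": [0, 0, -2.5], "rotation": [0, 0, 0], "jaw": 1}, {"delta_pos": [0, 0, -2.5], "rotation": [0, 0, 0], "jaw": 1}, {"delta_pos": [0, 0, -2.5], "rotation": [0, 0, 0], "jaw": 1}, {"delta_pos": [0, 0, -2.0], "rotation": [0, 0, 0], "jaw": 1}, {"delta_pos": [0, 0, -1.5], "rotation": [0, 0, 0], "jaw": 1}, {"delta_pos": [0, 0, -0.5], "rotation": [0, 0, 0], "jaw": 1}, {"delta_pos": [0, 0, 0], "rotation": [0, 0, 0], "jaw": 1}]}}

```text
clock: 7.27
eef_pos: [0.608, 0.1814, 0.4231]
tcp_rot: [[0.16, 0.987, 0.003], [0.987, -0.16, 0.001], [0.001, 0.002, -1.0]]
ft_force: [-0.4, 0.4, -5.4]
gripper_width: 0.0213
```

Run:
```python
from h import *
print(sensors.get_state()["ft_force"],sensors.get_state()["gripper_width"])
p,M=look("wrist",save="w4.png")
plan([0.654,-0.195,0.42],86.1,step=.03)
```

```text
[-0.37532153  0.38408202 -5.38526472] 0.021310169440300487
n 13 dist 0.3791 rot/row [0.0, 0.0, -0.0071]
[-2.8, 0.81, 0.01]
[-2.81, 0.79, 0.01]
[-2.81, 0.77, 0.01]
[-2.82, 0.75, 0.01]
[-2.82, 0.73, 0.01]
[-2.83, 0.71, 0.01]
[-2.83, 0.69, 0.01]
[-2.84, 0.67, 0.01]
[-2.84, 0.65, 0.01]
[-2.85, 0.63, 0.01]
[-2.85, 0.61, 0.01]
[-2.85, 0.59, 0.01]
[-2.86, 0.57, 0.01]
```

View pics/w4.png

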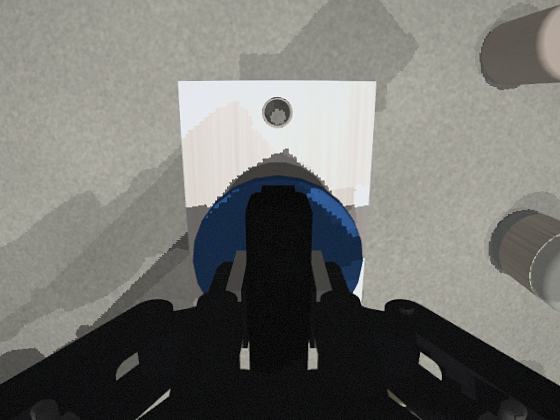

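{"op": "jog_arm", "data": {"increments": [{"delta_pos": [-1.5, 0.44, 0], "rotation": [0, 0, -0.0071], "jaw": 1}, {"delta_pos": [-2.8, 0.79, 0.01], "rotation": [0, 0, -0.0071], "jaw": 1}, {"delta_pos": [-2.81, 0.77, 0.01], "rotation": [0, 0, -0.0071], "jaw": 1}, {"delta_pos": [-2.82, 0.75, 0.01], "rotation": [0, 0, -0.0071], "jaw": 1}, {"delta_pos": [-2.82, 0.73, 0.01], "rotation": [0, 0, -0.0071], "jaw": 1}, {"delta_pos": [-2.83, 0.71, 0.01], "rotation": [0, 0, -0.0071], "jaw": 1}, {"delta_pos": [-2.83, 0.69, 0.01], "rotation": [0, 0, -0.0071], "jaw": 1}, {"delta_pos": [-2.84, 0.67, 0.01], "rotation": [0, 0, -0.0071], "jaw": 1}, {"delta_pos": [-2.84, 0.65, 0.01], "rotation": [0, 0, -0.0071], "jaw": 1}, {"delta_pos": [-2.85, 0.63, 0.01], "rotation": [0, 0, -0.0071], "jaw": 1}]}}

```text
clock: 8.15
eef_pos: [0.641, -0.0961, 0.4185]
tcp_rot: [[0.089, 0.996, -0.003], [0.996, -0.089, 0.0], [-0.0, -0.003, -1.0]]
ft_force: [0.9, 0.3, -5.9]
gripper_width: 0.0213
```

{"op": "jog_arm", "data": {"increments": [{"delta_pos": [-2.85, 0.61, 0.01], "rotation": [0, 0, -0.0071], "jaw": 1}, {"delta_pos": [-2.85, 0.59, 0.01], "rotation": [0, 0, -0.0071], "jaw": 1}, {"delta_pos": [-2.86, 0.57, 0.01], "rotation": [0, 0, -0.0071], "jaw": 1}, {"delta_pos": [-1.32, 0.25, 0], "rotation": [0, 0, 0], "jaw": 1}, {"delta_pos": [0, 0, 0], "rotation": [0, 0, 0], "jaw": 1}, {"delta_pos": [0, 0, 0], "rotation": [0, 0, 0], "jaw": 1}, {"delta_pos": [0, 0, 0], "rotation": [0, 0, 0], "jaw": 1}]}}

```text
clock: 8.73
eef_pos: [0.6536, -0.1932, 0.419]
tcp_rot: [[0.066, 0.998, -0.002], [0.998, -0.066, 0.002], [0.002, -0.002, -1.0]]
ft_force: [0.8, 0.9, -5.5]
gripper_width: 0.0213
```

Run:
```python
from h import *
print(sensors.get_state()["eef_pos"],yaw())
P=["deck","grinding_jar","jar_handle","latch_knob","latch_pivot"]
p,M=look("wrist",P,save="w5.png")
for c in("scene","side"): look(c,P,save=c+"5.png")
im=[cv2.imread("pics/w5.png")]
cv2.imwrite("pics/m5.png",np.hstack([im[0][:,:,:][0:300,130:430], cv2.resize(cv2.imread("pics/scene5.png")[160:320,170:310],None,fx=1.875,fy=1.875), ]))
```

```text
[ 0.65360108 -0.19322718  0.41904742] 86.191394299837
wrist call grinding_jar 0.61 [ 0.6575 -0.1916  0.1454]
wrist call jar_handle 0.57 [ 0.6531 -0.1923  0.2641]
wrist call latch_knob 0.63 [ 0.5081 -0.1671  0.1179]
wrist call latch_pivot 0.9 [ 0.5693 -0.1551  0.0866]
scene call deck 0.7 [ 0.6526 -0.1941  0.0728]
scene call grinding_jar 0.63 [ 0.6521 -0.1941  0.1485]
scene call grinding_jar 0.38 [ 6.522e-01 -1.952e-01  2.000e-04]
scene call jar_handle 0.77 [ 0.6556 -0.1969  0.2657]
scene call latch_knob 0.35 [ 0.5097 -0.1648  0.1154]
side call deck 0.87 [ 0.6549 -0.1906  0.0677]
side call grinding_jar 0.78 [ 0.6541 -0.1954  0.146 ]
side call jar_handle 0.61 [ 0.6536 -0.1993  0.2632]
side call latch_knob 0.61 [ 0.513  -0.1692  0.1096]
side call latch_pivot 0.97 [ 0.572  -0.1591  0.0859]
```

View pics/m5.png

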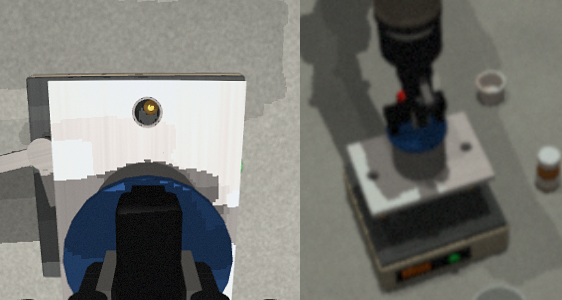

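Run:
```python
from h import *
im=cv2.imread("pics/w5.png"); cv2.imwrite("pics/c5.png",np.vstack([cv2.resize(im[88:138,245:310],None,fx=6,fy=6,interpolation=0),cv2.resize(im[65:90,145:385],(390*2,150))[:, :390]*1]))
cv2.imwrite("pics/c5.png",cv2.resize(im[88:138,245:310],None,fx=8,fy=8,interpolation=0))
p,M=look("wrist")
hsv=cv2.cvtColor(p["image"],cv2.COLOR_BGR2HSV)[88:138,245:310]; m=(hsv[...,1]>120)&(hsv[...,0]>10)&(hsv[...,0]<40)
v,u=np.nonzero(m); print("brass",u.mean()+245,v.mean()+88,m.sum(),u.min()+245,u.max()+245,v.min()+88,v.max()+88)
zb=p and sensors.get_state()["eef_pos"][2]-.272
print("zb",zb,"hole(top)",atz(p,M,277,112,zb+.01),"peg tip",atz(p,M,280,107,.092), "centre",proj(p,M,[.6536,-.1932,zb+.01]))
```

```text
brass 278.78014184397165 105.41134751773049 141 272 286 100 111
zb 0.1484036209309223 hole(top) [ 0.65824088 -0.13121934  0.15840362] peg tip [ 0.66053557 -0.12904285  0.092     ] centre [276.45214681 208.8021854 ]
```

View pics/c5.png

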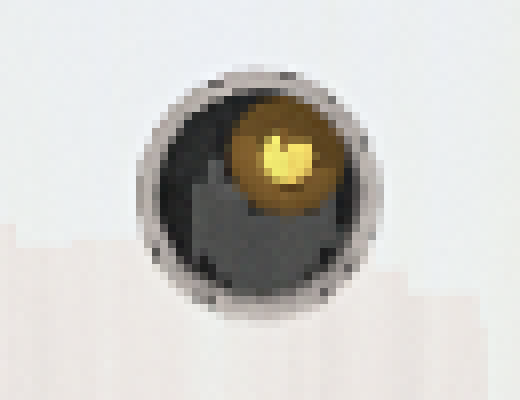

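{"op": "jog_arm", "data": {"increments": [{"delta_pos": [0.1, 0.13, 0.8], "rotation": [0, 0, 0], "jaw": 1}, {"delta_pos": [0.1, 0.13, 1.0], "rotation": [0, 0, 0], "jaw": 1}, {"delta_pos": [0, 0, 1.0], "rotation": [0, 0, 0], "jaw": 1}, {"delta_pos": [0, 0, 0.9], "rotation": [0, 0, 0], "jaw": 1}, {"delta_pos": [0, 0, 0.7], "rotation": [0, 0, 0], "jaw": 1}, {"delta_pos": [0, 0, 0], "rotation": [0, 0, 0], "jaw": 1}, {"delta_pos": [0, 0, 0], "rotation": [0, 0, 0], "jaw": 1}, {"delta_pos": [0, 0, 0], "rotation": [0, 0, 0], "jaw": 1}]}}

```text
clock: 10.35
eef_pos: [0.6567, -0.1928, 0.3768]
tcp_rot: [[0.068, 0.998, 0.001], [0.998, -0.068, -0.0], [-0.0, 0.001, -1.0]]
ft_force: [0.5, 1.3, -5.5]
gripper_width: 0.021
```

Run:
```python
from h import *
print(sensors.get_state()["eef_pos"],yaw())
p,M=look("wrist",["latch_pivot"],save="w6.png"); im=p["image"]
a=cv2.resize(im[60:150,150:400],(750,270),interpolation=0)
b=cv2.resize(im[88:138,245:310],(390,300),interpolation=0)
s,_=look("scene"); t,_=look("side")
c=cv2.resize(s["image"][200:305,185:290],(300,300),interpolation=2)
m=np.zeros((570,750,3),np.uint8); m[:270]=a; m[270:,:390]=b; m[270:,400:700]=c; cv2.imwrite("pics/m6.png",m)
```

```text
[ 0.65669976 -0.19283664  0.37675047] 86.10751453894171
wrist call latch_pivot 0.77 [ 0.5683 -0.1581  0.0889]
wrist call latch_pivot 0.55 [ 0.658  -0.1937  0.2222]
```

View pics/m6.png

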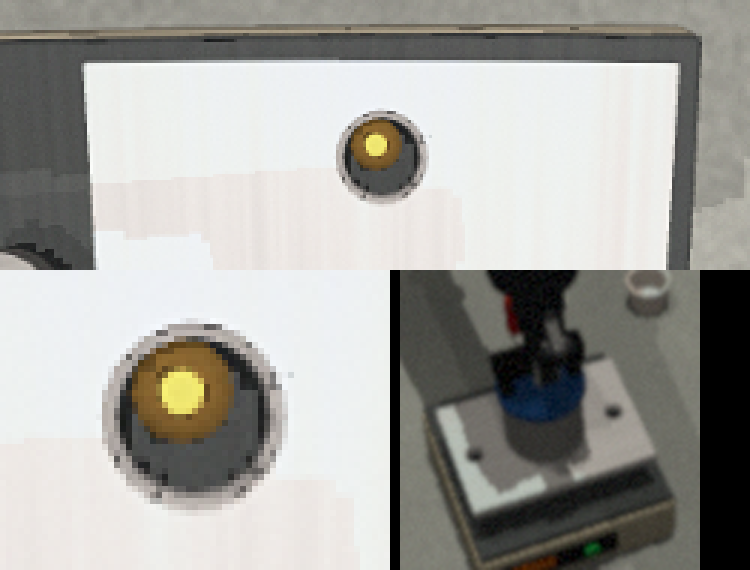

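Run:
```python
from h import *
from scipy.ndimage import gaussian_filter
im=cv2.imread("pics/w6.png"); g=cv2.GaussianBlur(cv2.cvtColor(im,cv2.COLOR_BGR2GRAY),(3,3),0).astype(float)
p,M=look("wrist"); zb=sensors.get_state()["eef_pos"][2]-.272
def edge(us,v0,v1,z,sign):
    P=[]
    for u in us:
        d=sign*np.diff(g[v0:v1,u]); k=int(np.argmax(d)); 
        k=min(max(k,1),len(d)-2); a,b,c=d[k-1:k+2]; o=.5*(a-c)/(a-2*b+c) if a-2*b+c else 0
        P.append(atz(p,M,u,v0+k+.5+o,z))
    P=np.array(P); f=np.polyfit(P[:,0],P[:,1],1); r=P[:,1]-np.polyval(f,P[:,0]); k=abs(r)<.001; f=np.polyfit(P[k,0],P[k,1],1)
    print("yaw",np.degrees(np.arctan(f[0])),k.sum(),len(k),"rms",r[k].std(),"mid y",np.polyval(f,.657))
edge(range(184,372,3),76,88,zb+.01,1)
edge(range(156,378,3),66,77,.07,-1)
h=atz(p,M,277.4,112.3,zb+.01);t=atz(p,M,275.5,108.3,.092);d=t-h
print("zb",zb,h,t,"diff",d,"tool",np.array(sensors.get_state()["tcp_rot"]).T@d)
```

```text
yaw -3.967353522238719 63 63 rms 5.993466403398879e-05 mid y -0.10994155534912436
yaw -3.498103741950096 73 74 rms 8.971848929903912e-05 mid y -0.10102341269513065
zb 0.10499632781340767 [ 0.66165397 -0.12965168  0.11499633] [ 0.66048561 -0.12747486  0.092     ] diff [-0.00116837  0.00217682 -0.02299633] tool [ 0.00209635 -0.00133588  0.02299468]
```

{"op": "jog_arm", "data": {"increments": [{"delta_pos": [0.12, -0.08, 0.3], "rotation": [0, 0, -0.0082], "jaw": 1}, {"delta_pos": [0.11, 0, 0.3], "rotation": [0, 0, 0], "jaw": 1}, {"delta_pos": [0, 0, 0.2], "rotation": [0, 0, 0], "jaw": 1}, {"delta_pos": [0, 0, 0], "rotation": [0, 0, 0], "jaw": 1}, {"delta_pos": [0, 0, 0], "rotation": [0, 0, 0], "jaw": 1}, {"delta_pos": [0, 0, 0], "rotation": [0, 0, 0], "jaw": 1}]}}

```text
clock: 11.1
eef_pos: [0.6559, -0.1905, 0.3684]
tcp_rot: [[0.06, 0.998, 0.0], [0.998, -0.06, -0.0], [-0.0, 0.0, -1.0]]
ft_force: [0.2, -0.8, -6.6]
gripper_width: 0.0213
```

```bash
cat >> h.py <<'E'
def peghole(ztip=.092):
    st=sensors.get_state(); zb=st["eef_pos"][2]-.272
    p,M=look("wrist"); im=p["image"][92:134,250:306].astype(int)
    hsv=cv2.cvtColor(p["image"],cv2.COLOR_BGR2HSV)[92:134,250:306].astype(int)
    y=(hsv[...,1]>110)&(hsv[...,2]>180); v,u=np.nonzero(y); t=np.array([u.mean()+250,v.mean()+92])
    d=((im.max(2)<175)&True).astype(np.uint8); n,l,s,c=cv2.connectedComponentsWithStats(d); k=1+np.argmax(s[1:,4])
    h=s[k,:2]+(s[k,2:4]-1)/2+[250,92]
    H=atz(p,M,*h,zb); P=atz(p,M,*t,ztip); D=np.array(st["tcp_rot"]).T@(P-H)
    print("zb",round(zb,4),"yaw",round(yaw(),2),"tip",t,y.sum(),"hole",h,s[k,2:4],"tool diff mm",np.round(D*1000,2),"F",np.round(st["ft_force"],1))
    return p
E
python3 - <<'E'
from h import *
p=peghole(); cv2.imwrite("pics/c7.png",cv2.resize(p["image"][88:138,245:310],(520,400),interpolation=0))
E
```

```text
zb 0.0964 yaw 86.58 tip [277.25       111.61538462] 52 hole [276.5 111.5] [28 30] tool diff mm [-0.17  0.47  4.39] F [ 0.2 -0.8 -6.6]
```

View pics/c7.png

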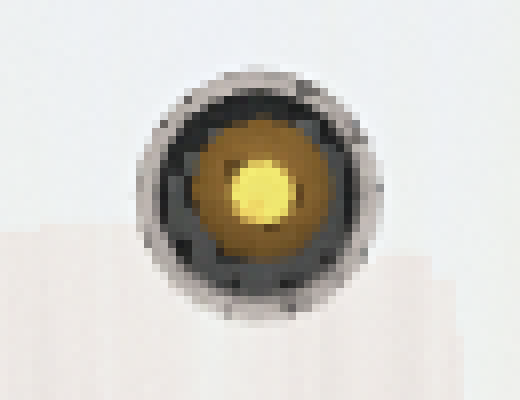

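{"op": "jog_arm", "data": {"increments": [{"delta_pos": [0, 0, 0.25], "rotation": [0, 0, 0], "jaw": 1}, {"delta_pos": [0, 0, 0.25], "rotation": [0, 0, 0], "jaw": 1}, {"delta_pos": [0, 0, 0.25], "rotation": [0, 0, 0], "jaw": 1}, {"delta_pos": [0, 0, 0.25], "rotation": [0, 0, 0], "jaw": 1}, {"delta_pos": [0, 0, 0.2], "rotation": [0, 0, 0], "jaw": 1}, {"delta_pos": [0, 0, 0], "rotation": [0, 0, 0], "jaw": 1}]}}

```text
clock: 11.65
eef_pos: [0.6556, -0.1904, 0.3557]
tcp_rot: [[0.06, 0.998, -0.001], [0.998, -0.06, 0.0], [0.0, -0.001, -1.0]]
ft_force: [-0.1, 0.4, -5.8]
gripper_width: 0.021
```

```bash
python3 -c "
from h import *
peghole()"
```

```text
zb 0.0837 yaw 86.58 tip [278.27777778 112.27777778] 54 hole [276.5 112. ] [30 27] tool diff mm [ 0.03  1.14 -8.34] F [-0.1  0.4 -5.8]
```

{"op": "jog_arm", "data": {"increments": [{"delta_pos": [0, 0.03, 0.2], "rotation": [0, 0, 0], "jaw": 1}, {"delta_pos": [0, 0.03, 0.2], "rotation": [0, 0, 0], "jaw": 1}, {"delta_pos": [0, 0, 0.2], "rotation": [0, 0, 0], "jaw": 1}, {"delta_pos": [0, 0, 0.2], "rotation": [0, 0, 0], "jaw": 1}, {"delta_pos": [0, 0, 0.15], "rotation": [0, 0, 0], "jaw": 1}, {"delta_pos": [0, 0, 0], "rotation": [0, 0, 0], "jaw": 1}]}}

```text
clock: 12.2
eef_pos: [0.6563, -0.1905, 0.3464]
tcp_rot: [[0.06, 0.998, -0.001], [0.998, -0.06, 0.0], [0.0, -0.001, -1.0]]
ft_force: [-0.7, 0.2, -5.5]
gripper_width: 0.0212
```

```bash
python3 -c "
from h import *
peghole()"
```

```text
zb 0.0744 yaw 86.58 tip [276.87931034 112.5862069 ] 58 hole [276.5 112.5] [28 28] tool diff mm [  0.38   0.31 -17.64] F [-0.7  0.2 -5.5]
```

Pegs are in the holes with no contact force. Last few millimetres.

{"op": "jog_arm", "data": {"increments": [{"delta_pos": [0, 0, 0.1], "rotation": [0, 0, 0], "jaw": 1}, {"delta_pos": [0, 0, 0.1], "rotation": [0, 0, 0], "jaw": 1}, {"delta_pos": [0, 0, 0.1], "rotation": [0, 0, 0], "jaw": 1}, {"delta_pos": [0, 0, 0.08], "rotation": [0, 0, 0], "jaw": 1}, {"delta_pos": [0, 0, 0], "rotation": [0, 0, 0], "jaw": 1}]}}

```text
clock: 12.67
eef_pos: [0.6564, -0.1905, 0.3429]
tcp_rot: [[0.06, 0.998, -0.0], [0.998, -0.06, 0.0], [0.0, -0.0, -1.0]]
ft_force: [-1.1, -0.5, -6.2]
gripper_width: 0.0213
```

{"op": "jog_arm", "data": {"increments": [{"delta_pos": [0, 0, 0.05], "rotation": [0, 0, 0], "jaw": 1}, {"delta_pos": [0, 0, 0.05], "rotation": [0, 0, 0], "jaw": 1}, {"delta_pos": [0, 0, 0], "rotation": [0, 0, 0], "jaw": 1}]}}

```text
clock: 12.92
eef_pos: [0.6565, -0.1904, 0.3421]
tcp_rot: [[0.06, 0.998, 0.0], [0.998, -0.06, -0.0], [-0.0, 0.0, -1.0]]
ft_force: [-1.0, 0.5, -4.7]
gripper_width: 0.0212
```

{"op": "jog_arm", "data": {"increments": [{"delta_pos": [0, 0, 0.06], "rotation": [0, 0, 0], "jaw": 1}, {"delta_pos": [0, 0, 0], "rotation": [0, 0, 0], "jaw": 1}, {"delta_pos": [0, 0, 0], "rotation": [0, 0, 0], "jaw": 1}]}}

```text
clock: 13.17
eef_pos: [0.6564, -0.1904, 0.342]
tcp_rot: [[0.06, 0.998, 0.0], [0.998, -0.06, -0.0], [-0.0, 0.0, -1.0]]
ft_force: [-1.9, 0.8, -0.5]
gripper_width: 0.021
```

{"op": "jog_arm", "data": {"increments": [{"delta_pos": [0, 0, 0], "rotation": [0, 0, 0], "jaw": 0.2}, {"delta_pos": [0, 0, 0], "rotation": [0, 0, 0], "jaw": 0}, {"delta_pos": [0, 0, 0], "rotation": [0, 0, 0], "jaw": 0}, {"delta_pos": [0, 0, 0], "rotation": [0, 0, 0], "jaw": 0}, {"delta_pos": [0, 0, -0.5], "rotation": [0, 0, 0], "jaw": 0}, {"delta_pos": [0, 0, -1.5], "rotation": [0, 0, 0], "jaw": 0}, {"delta_pos": [0, 0, -2.0], "rotation": [0, 0, 0], "jaw": 0}, {"delta_pos": [0, 0, -1.5], "rotation": [0, 0, 0], "jaw": 0}, {"delta_pos": [0, 0, -0.5], "rotation": [0, 0, 0], "jaw": 0}, {"delta_pos": [0, 0, 0], "rotation": [0, 0, 0], "jaw": 0}]}}

```text
clock: 14.0
eef_pos: [0.6569, -0.1904, 0.4035]
tcp_rot: [[0.06, 0.998, 0.003], [0.998, -0.06, -0.001], [-0.001, 0.003, -1.0]]
ft_force: [-0.8, 0.1, -0.4]
gripper_width: 0.0427
```

Run:
```python
from h import *
st=sensors.get_state(); print(st["ft_force"],st["gripper_width"])
p,M=look("wrist",["grinding_jar","jar_handle","latch_knob","latch_pivot"],save="w8.png")
for c in("scene","side"): look(c,["grinding_jar","latch_knob"])
plan([0.5118,-0.1659,0.40],9.2,step=.03,deg=6.5)
```

```text
[-0.82458015  0.14869841 -0.39872399] 0.04271781840128241
wrist call grinding_jar 0.67 [ 0.658  -0.1929  0.0724]
wrist call jar_handle 0.63 [ 0.6579 -0.191   0.1898]
wrist call jar_handle 0.48 [ 0.5717 -0.1591  0.0861]
scene call grinding_jar 0.8 [ 0.6557 -0.1912  0.0688]
scene call latch_knob 0.59 [ 0.5087 -0.1667  0.115 ]
side call grinding_jar 0.81 [ 0.6521 -0.1938  0.0696]
side call latch_knob 0.6 [ 0.6502 -0.1921  0.0653]
side call latch_knob 0.57 [ 0.5111 -0.1706  0.1108]
n 12 dist 0.1467 rot/row [-0.0, 0.0, 0.1126]
[0.13, -1.22, 0.01]
[-0.01, -1.22, 0.01]
[-0.14, -1.21, 0.01]
[-0.28, -1.19, 0.01]
[-0.41, -1.15, 0.01]
[-0.54, -1.1, 0.01]
[-0.66, -1.03, 0.01]
[-0.77, -0.95, 0.01]
[-0.87, -0.86, 0.01]
[-0.96, -0.76, 0.01]
[-1.04, -0.64, 0.01]
[-1.11, -0.52, 0.01]
```

View pics/w8.png

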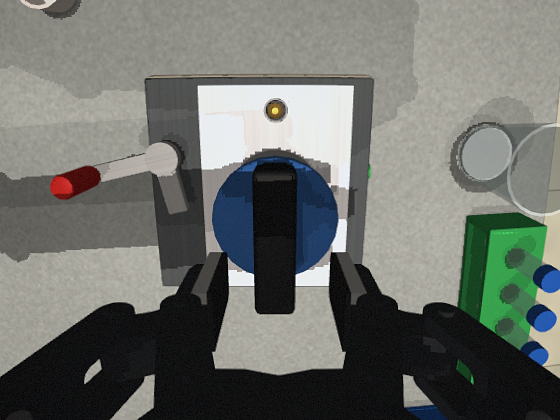

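{"op": "jog_arm", "data": {"increments": [{"delta_pos": [0.13, -1.22, 0], "rotation": [0, 0, 0.1126], "jaw": 0}, {"delta_pos": [-0.01, -1.22, 0], "rotation": [0, 0, 0.1126], "jaw": 0}, {"delta_pos": [-0.14, -1.21, 0], "rotation": [0, 0, 0.1126], "jaw": 0}, {"delta_pos": [-0.28, -1.19, 0], "rotation": [0, 0, 0.1126], "jaw": 0}, {"delta_pos": [-0.41, -1.15, 0], "rotation": [0, 0, 0.1126], "jaw": 0}, {"delta_pos": [-0.54, -1.1, 0], "rotation": [0, 0, 0.1126], "jaw": 0}, {"delta_pos": [-0.66, -1.03, 0], "rotation": [0, 0, 0.1126], "jaw": 0}, {"delta_pos": [-0.77, -0.95, 0], "rotation": [0, 0, 0.1126], "jaw": 0}, {"delta_pos": [-0.87, -0.86, 0], "rotation": [0, 0, 0.1126], "jaw": 0}, {"delta_pos": [-0.96, -0.76, 0], "rotation": [0, 0, 0.1126], "jaw": 0}]}}

```text
clock: 15.38
eef_pos: [0.5353, -0.1699, 0.4016]
tcp_rot: [[0.929, 0.371, 0.0], [0.371, -0.929, -0.0], [0.0, 0.0, -1.0]]
ft_force: [-0.1, -0.9, 0.4]
gripper_width: 0.0431
```

{"op": "jog_arm", "data": {"increments": [{"delta_pos": [-1.04, -0.64, 0], "rotation": [0, 0, 0.1126], "jaw": 0}, {"delta_pos": [-1.11, -0.52, 0], "rotation": [0, 0, 0.1126], "jaw": 0}, {"delta_pos": [0, 0, 1.5], "rotation": [0, 0, 0], "jaw": 0}, {"delta_pos": [0, 0, 1.5], "rotation": [0, 0, 0], "jaw": 0}, {"delta_pos": [0, 0, 0], "rotation": [0, 0, 0], "jaw": 0}, {"delta_pos": [0, 0, 0], "rotation": [0, 0, 0], "jaw": 0}]}}

```text
clock: 15.88
eef_pos: [0.5116, -0.1659, 0.3712]
tcp_rot: [[0.987, 0.16, -0.001], [0.16, -0.987, 0.0], [-0.001, -0.001, -1.0]]
ft_force: [1.2, -0.4, 0.9]
gripper_width: 0.0429
```

Run:
```python
from h import *
st=sensors.get_state(); print(st["eef_pos"],yaw(),st["joint_positions"])
p,M=look("wrist",["latch_knob","latch_pivot"],save="w9.png")
g=st["eef_pos"]; print("expected knob px",proj(p,M,[g[0],g[1],.135]),proj(p,M,[g[0],g[1],.091]))
```

```text
[ 0.51157499 -0.16594522  0.37121545] 9.181646419225798 [ 0.36824881  0.29963918 -0.20532311  1.90743773  0.07421718  0.94314023
 -1.28243051]
wrist call latch_knob 0.86 [ 0.5124 -0.1713  0.1165]
wrist call latch_pivot 0.88 [ 0.5699 -0.1556  0.0883]
expected knob px [278.46280426 224.15456984] [278.48524775 204.23190055]
```

View pics/w9.png

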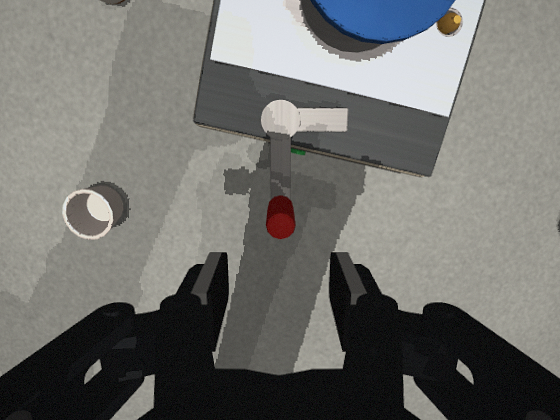

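{"op": "jog_arm", "data": {"increments": [{"delta_pos": [0, 0.08, 1.0], "rotation": [0, 0, 0], "jaw": 0}, {"delta_pos": [0, 0.08, 2.0], "rotation": [0, 0, 0], "jaw": 0}, {"delta_pos": [0, 0, 2.0], "rotation": [0, 0, 0], "jaw": 0}, {"delta_pos": [0, 0, 2.0], "rotation": [0, 0, 0], "jaw": 0}, {"delta_pos": [0, 0, 1.5], "rotation": [0, 0, 0], "jaw": 0}, {"delta_pos": [0, 0, 1.1], "rotation": [0, 0, 0], "jaw": 0}, {"delta_pos": [0, 0, 0], "rotation": [0, 0, 0], "jaw": 0.4}, {"delta_pos": [0, 0, 0], "rotation": [0, 0, 0], "jaw": 0.43}, {"delta_pos": [0, 0, 0], "rotation": [0, 0, 0], "jaw": 0.43}, {"delta_pos": [0, 0, 0], "rotation": [0, 0, 0], "jaw": 0.43}], "squeeze": 20}}

```text
clock: 16.87
eef_pos: [0.5125, -0.1678, 0.2766]
tcp_rot: [[0.987, 0.159, 0.002], [0.159, -0.987, -0.001], [0.002, 0.001, -1.0]]
ft_force: [0.9, -0.5, 0.5]
gripper_width: 0.0241
```

Run:
```python
from h import *
st=sensors.get_state(); print(st["eef_pos"],yaw(),st["gripper_width"],st["ft_force"])
# arc about pivot: step rotation a deg; fixed tool-frame shift
piv=np.array([.571,-.1563]); y0=np.radians(yaw()); print("knob est",piv-.06*np.array([np.cos(y0),np.sin(y0)]))
end=90.0
for a in (4,):
    a=np.radians(a); # chord in tool frame before turn
    k=-.06*np.array([np.cos(a),np.sin(a)])+np.array([.06,0]); print("world-aligned chord in tool",[k[0]*100,-k[1]*100],"rows",(end-np.degrees(y0))/4)
```

```text
[ 0.51251462 -0.16777295  0.27658938] 9.158806059618103 0.024054778539146938 [ 0.93160875 -0.50444643  0.5372867 ]
knob est [ 0.51176494 -0.16585029]
world-aligned chord in tool [np.float64(0.014615698441054759), np.float64(0.41853884246475176)] rows 20.210298485095475
```

{"op": "jog_arm", "data": {"increments": [{"delta_pos": [0.015, 0.42, 0], "rotation": [0, 0, -0.0698], "jaw": 0.43}, {"delta_pos": [0.015, 0.42, 0], "rotation": [0, 0, -0.0698], "jaw": 0.43}, {"delta_pos": [0.015, 0.42, 0], "rotation": [0, 0, -0.0698], "jaw": 0.43}, {"delta_pos": [0.015, 0.42, 0], "rotation": [0, 0, -0.0698], "jaw": 0.43}, {"delta_pos": [0.015, 0.42, 0], "rotation": [0, 0, -0.0698], "jaw": 0.43}]}}

```text
clock: 17.28
eef_pos: [0.5193, -0.1872, 0.2766]
tcp_rot: [[0.871, 0.491, 0.002], [0.491, -0.871, -0.0], [0.002, 0.001, -1.0]]
ft_force: [0.2, 1.3, 0.6]
gripper_width: 0.0243
```

{"op": "jog_arm", "data": {"increments": [{"delta_pos": [0.015, 0.42, 0], "rotation": [0, 0, -0.0698], "jaw": 0.43}, {"delta_pos": [0.015, 0.42, 0], "rotation": [0, 0, -0.0698], "jaw": 0.43}, {"delta_pos": [0.015, 0.42, 0], "rotation": [0, 0, -0.0698], "jaw": 0.43}, {"delta_pos": [0.015, 0.42, 0], "rotation": [0, 0, -0.0698], "jaw": 0.43}, {"delta_pos": [0.015, 0.42, 0], "rotation": [0, 0, -0.0698], "jaw": 0.43}, {"delta_pos": [0.015, 0.42, 0], "rotation": [0, 0, -0.0698], "jaw": 0.43}, {"delta_pos": [0.015, 0.42, 0], "rotation": [0, 0, -0.0698], "jaw": 0.43}]}}

```text
clock: 17.87
eef_pos: [0.5391, -0.2085, 0.2764]
tcp_rot: [[0.539, 0.842, 0.001], [0.842, -0.539, -0.0], [0.0, 0.001, -1.0]]
ft_force: [-1.7, 1.6, 0.8]
gripper_width: 0.0244
```

{"op": "jog_arm", "data": {"increments": [{"delta_pos": [0.015, 0.42, 0], "rotation": [0, 0, -0.0698], "jaw": 0.43}, {"delta_pos": [0.015, 0.42, 0], "rotation": [0, 0, -0.0698], "jaw": 0.43}, {"delta_pos": [0.015, 0.42, 0], "rotation": [0, 0, -0.0698], "jaw": 0.43}, {"delta_pos": [0.015, 0.42, 0], "rotation": [0, 0, -0.0698], "jaw": 0.43}, {"delta_pos": [0.015, 0.42, 0], "rotation": [0, 0, -0.0698], "jaw": 0.43}, {"delta_pos": [0, 0, 0], "rotation": [0, 0, 0], "jaw": 0.43}]}}

```text
clock: 18.37
eef_pos: [0.5587, -0.217, 0.2763]
tcp_rot: [[0.22, 0.975, 0.001], [0.975, -0.22, -0.0], [-0.0, 0.002, -1.0]]
ft_force: [0.3, 0.9, 0.2]
gripper_width: 0.0244
```

Run:
```python
from h import *
st=sensors.get_state(); g=np.array(st["eef_pos"]); r=g[:2]-[.571,-.1563]; print(g,yaw(),"r",np.hypot(*r),"phi",np.degrees(np.arctan2(-r[1],-r[0])))
for c in("scene","side","wrist"): look(c,["latch_knob","latch_pivot"])
```

```text
[ 0.55869376 -0.21697449  0.27631677] 77.27431374312245 r 0.06190990962003347 phi 78.53457254136313
scene call latch_pivot 0.82 [ 0.5673 -0.1613  0.0904]
side call latch_knob 0.56 [ 0.556  -0.2196  0.1096]
side call latch_pivot 0.8 [ 0.573  -0.1582  0.0813]
wrist call latch_knob 0.59 [ 0.5581 -0.2173  0.1158]
wrist call latch_pivot 0.81 [ 0.5678 -0.1573  0.088 ]
```

{"op": "jog_arm", "data": {"increments": [{"delta_pos": [0.015, 0.42, 0], "rotation": [0, 0, -0.0698], "jaw": 0.43}, {"delta_pos": [0.015, 0.42, 0], "rotation": [0, 0, -0.0698], "jaw": 0.43}, {"delta_pos": [0.015, 0.42, 0], "rotation": [0, 0, -0.0698], "jaw": 0.43}, {"delta_pos": [0, 0.05, 0], "rotation": [0, 0, 0], "jaw": 0.43}, {"delta_pos": [0, 0, 0], "rotation": [0, 0, 0], "jaw": 0.43}, {"delta_pos": [0, 0, 0], "rotation": [0, 0, 0], "jaw": 0.43}]}}

```text
clock: 19.32
eef_pos: [0.571, -0.2183, 0.2755]
tcp_rot: [[0.017, 1.0, 0.0], [1.0, -0.017, -0.0], [-0.0, 0.0, -1.0]]
ft_force: [0.4, -1.1, 0.2]
gripper_width: 0.0243
```

Run:
```python
from h import *
st=sensors.get_state(); g=np.array(st["eef_pos"]); r=g[:2]-[.571,-.1563]; print(g,yaw(),"r",np.hypot(*r),"phi",np.degrees(np.arctan2(-r[1],-r[0])))
p,M=look("wrist",["latch_knob","latch_pivot"],save="w10.png")
```

```text
[ 0.57097312 -0.21828896  0.2754561 ] 89.02251113766631 r 0.06198896575013381 phi 89.97515116461994
wrist call latch_knob 0.87 [ 0.5698 -0.2193  0.1145]
wrist call latch_pivot 0.69 [ 0.5699 -0.1553  0.0895]
wrist call latch_pivot 0.23 [ 0.6585 -0.1913  0.0692]
```

{"op": "jog_arm", "data": {"increments": [{"delta_pos": [0, 0.1, 0], "rotation": [0, 0, 0], "jaw": 0.43}, {"delta_pos": [0, 0.05, 0], "rotation": [0, 0, 0], "jaw": 0.43}, {"delta_pos": [0, 0, 0], "rotation": [0, 0, 0], "jaw": 0.43}, {"delta_pos": [0, 0, 0], "rotation": [0, 0, 0], "jaw": 0.2}, {"delta_pos": [0, 0, 0], "rotation": [0, 0, 0], "jaw": 0.1}, {"delta_pos": [0, 0, -1.0], "rotation": [0, 0, 0], "jaw": 0.1}, {"delta_pos": [0, 0, -2.5], "rotation": [0, 0, 0], "jaw": 0.1}, {"delta_pos": [0, 0, -3.0], "rotation": [0, 0, 0], "jaw": 0.1}, {"delta_pos": [0, 0, -3.0], "rotation": [0, 0, 0], "jaw": 0.1}, {"delta_pos": [0, 0, -0.5], "rotation": [0, 0, 0], "jaw": 0.1}]}}

```text
clock: 20.3
eef_pos: [0.5746, -0.2177, 0.3818]
tcp_rot: [[0.014, 1.0, 0.009], [1.0, -0.014, -0.002], [-0.002, 0.01, -1.0]]
ft_force: [0.9, 0.8, 1.1]
gripper_width: 0.0382
```

{"op": "jog_arm", "data": {"increments": [{"delta_pos": [0, 0, 0], "rotation": [0, 0, 0], "jaw": 0.1}, {"delta_pos": [0, 0, 0], "rotation": [0, 0, 0], "jaw": 0.1}]}}

```text
clock: 20.47
eef_pos: [0.5726, -0.218, 0.3757]
tcp_rot: [[0.015, 1.0, 0.001], [1.0, -0.015, -0.0], [-0.0, 0.001, -1.0]]
ft_force: [0.2, -0.5, -0.5]
gripper_width: 0.0385
```

Run:
```python
from h import *
p,M=look("wrist",["latch_knob","latch_pivot","grinding_jar","jar_handle"],save="w11.png")
hsv=cv2.cvtColor(p["image"],cv2.COLOR_BGR2HSV).astype(int)
m=((hsv[...,1]>130)&((hsv[...,0]<8)|(hsv[...,0]>172))&(hsv[...,2]>60)).astype(np.uint8)
n,l,s,c=cv2.connectedComponentsWithStats(m)
for k in range(1,n):
    if s[k,4]>60: print("red",s[k],c[k],"at z.113",atz(p,M,*c[k],.113), "top z.135", atz(p,M,s[k,0]+s[k,2]/2-.5,s[k,1]+s[k,3]-s[k,2]/2,.135))
for a in (1.5,1.571,1.65,1.72):
    f=a-np.radians(3.45); k=np.array([.571,-.1563])-.06*np.array([np.cos(f),np.sin(f)]); print(a,k,proj(p,M,[*k,.135]),proj(p,M,[*k,.091]))
for q in("scene","side"): look(q,["latch_knob","latch_pivot","grinding_jar","vial","crucible","mortar","scoop"])
st=sensors.get_state(); print(st["eef_pos"],st["clock"])
```

```text
wrist call latch_knob 0.88 [ 0.5705 -0.219   0.119 ]
wrist call latch_pivot 0.7 [ 0.5714 -0.2194  0.1194]
wrist call latch_pivot 0.66 [ 0.5692 -0.156   0.0899]
wrist call grinding_jar 0.83 [ 0.6591 -0.191   0.0674]
wrist call jar_handle 0.79 [ 0.6554 -0.1919  0.1882]
red [258 191  29  42 989] [272.60465116 212.1445905 ] at z.113 [ 0.57007293 -0.2191967   0.113     ] top z.135 [ 0.57006574 -0.2165748   0.135     ]
1.5 [ 0.56316186 -0.21578583] [260.53078748 217.41506329] [263.32893536 198.90444867]
1.571 [ 0.56740155 -0.216192  ] [267.57287843 217.95800318] [269.23912904 199.36534716]
1.65 [ 0.57213932 -0.21628918] [275.42701651 218.00020945] [275.83163919 199.40071389]
1.72 [ 0.57633234 -0.21606258] [282.37192165 217.54285226] [281.66067529 199.01165489]
scene call latch_knob 0.61 [ 0.5682 -0.2152  0.109 ]
scene call grinding_jar 0.64 [ 0.6559 -0.1917  0.0687]
scene call vial 0.66 [ 0.6594 -0.0016 -0.002 ]
scene call vial 0.29 [ 0.4623  0.0023 -0.0008]
scene call crucible 0.59 [ 0.4577 -0.      0.0014]
scene call mortar 0.9 [ 0.624   0.5151 -0.0044]
scene call scoop 0.73 [ 0.5787 -0.503  -0.0016]
side call latch_knob 0.44 [ 0.5708 -0.2218  0.1103]
side call latch_pivot 0.64 [ 0.5712 -0.1576  0.085 ]
side call grinding_jar 0.65 [ 0.658  -0.1929  0.07  ]
side call grinding_jar 0.44 [ 0.6227  0.5186 -0.0024]
side call vial 0.75 [ 0.6582 -0.0028 -0.0013]
side call vial 0.5 [ 0.5695 -0.2179  0.1119]
side call mortar 0.78 [0.6238 0.5158 0.0016]
side call scoop 0.72 [ 0.5801 -0.5027 -0.0031]
[ 0.57257948 -0.21827042  0.37552955] 21.5167
```

```bash
python3 -c "
from cell import bot
print(bot.close_job())"
```

```text
the job is handed in; nothing more can be done
None
```

The grinding jar is seated on the mill deck with the latch swung closed over its plate, and I handed the job in at about 21.5 s of the 56 s allowed.

**Jar:** I lifted it by the handle and lined up the +y hole over its peg with the wrist camera. I then lowered it until the deck carried its weight: the wrist force went from about -6 N to -0.5 N, with the plate underside at 0.070 m. After release, the networks put the jar's origin at 0.067 to 0.072 m height, against 0.070 m expected. I never saw the second peg's hole directly from above. That it fits there rests on the plate and deck edges being parallel, the lowering meeting no resistance, and the plate sitting at the right height.

**Latch:** I swung the knob round with the jaws loosely around it. The red knob measured afterwards gives an angle of about 1.62 rad, with roughly 0.03 rad uncertainty because the pivot position is only known to 1–2 mm. That is past the closed position (1.571) and short of the stop (1.72). I couldn't view a picture of the closed claw because the 12-picture limit was reached, so closure rests on these measured numbers.

**Bystanders:** the amber jar, crucible, mortar and scoop all measured within a few mm of where they started, which is within the networks' error. In the last side view the networks missed the crucible, and a few low-score reports were plainly other objects.

The gripper was raised clear and touched nothing at the end. No contact force I saw came near the limits.

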